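# Index the mitre jig's arm one hole

### The job

Set the mitre jig for the next cut: hook a fingertip under the pull ring, lift the spring index pin, swing the arm exactly one hole towards the side where the open offcut tray stands, and let the pin drop fully home in that hole. Do not pinch or grip the ring, and leave the tray, jar, tape roll and wooden strip where they are.

Things in the scene. Friction and masses are not known exactly. Their poses are not given: they have to be found in the camera images.
- jig: Mitre jig screwed to the table: plywood board 310 x 340 x 18 mm, aluminium index plate (top at 32 mm). Origin on the table under the swing arm's pivot; x from index plate to pivot (roughly away from the robot), y left, z up. Five index holes, 190 mm from the pivot on its -x side, 15 degrees (50 mm) apart: the middle one at y = 0, two to each side. A 16 mm fence stands near the pivot.
- pull_ring: Steel ring on top of the index pin, upright like a stirrup over the arm's free end; a finger goes through it along the arm. Bar 8 mm thick; opening 56 wide, 50 high, corners cut 10 mm. Origin: centre of the opening, 103 mm above the table with the pin home; top bar's underside is 25 mm above it, its middle 29 mm. x along the arm to the pivot (190 mm away), z up. It moves with the pin.
- index_pin (a joint): Height (m) of the spring pin: 0 home in a hole, 0.012 with its tip on the plate between holes, 0.024 top stop. The arm is free to swing once it is above 0.012. The spring pushes down with 5 N at 0, 9 N at the top. Pin 10 mm with round tip, hole 12 mm; left on the plate and dragged (about 2 N) over a hole it snaps in by itself, and the arm is then locked.
- swing_arm (a joint): Arm angle (rad) about the upright pivot: 0 in the middle hole, where it starts; positive with the ring end swung to the jig's left (+y). Holes at -0.524, -0.262, 0, 0.262, 0.524. The pivot is a little stiff (under 1 N at the ring). The arm's free end below the ring rises to 64 mm above the table; two saw guide plates 27 to 83 mm from the pivot rise to 86 mm.
- tray_center (a point): Centre (half-way up) of the loose open offcut tray of grey plastic, 100 x 130 mm, 35 mm high, standing beside the jig on its left or its right.
- jar_center (a point): Centre of the loose closed glass jar, 66 mm across, 90 mm high, standing on the other side of the jig.
- strip_center (a point): Centre of a loose light wooden strip 14 x 300 x 10 mm, lying along the fence under the arm.
- tape_center (a point): Centre of a loose empty cardboard tape roll lying flat on the table, 80 mm across, 24 mm high.

How it is judged:
On the way, in this order (a step that is already met when the one before it is completed fails the run):
1. the pin is lifted by its ring while the arm is still at the middle hole (value of joint index_pin above 0.01 m and value of joint swing_arm between -0.08 and 0.08 rad and contact force between the fingers and pull_ring above 0.5 N), for 0.05 s.
2. the arm is swung past half-way to the next hole on the tray's side (((y of tray_center in the frame of jig above 0 m and value of joint swing_arm above 0.15 rad) or (y of tray_center in the frame of jig below 0 m and value of joint swing_arm below -0.15 rad))), for 0.05 s.
At the end, for the whole second after the job is handed in: The index pin is home (within 2 mm) in the hole next to the middle one on the side where the tray stands (arm angle within 0.03 rad of 0.262) (value of joint index_pin below 0.002 m and ((y of tray_center in the frame of jig above 0 m and value of joint swing_arm between 0.232 and 0.292 rad) or (y of tray_center in the frame of jig below 0 m and value of joint swing_arm between -0.292 and -0.232 rad))); the robot touches nothing.
It fails at once if the ring is gripped or forced (more than 35 N from the fingers) (contact force between the fingers and pull_ring above 35 N).
It fails at once if the tray is moved by more than 15 mm (distance of tray_center from where it was at the start of the episode above 0.015 m).
It fails at once if the jar is moved by more than 15 mm (distance of jar_center from where it was at the start of the episode above 0.015 m).
It fails at once if the wooden strip is moved by more than 15 mm (distance of strip_center from where it was at the start of the episode above 0.015 m).
It fails at once if the tape roll is moved by more than 15 mm (distance of tape_center from where it was at the start of the episode above 0.015 m).
It also fails if it takes over 48 s, if anything falls off the work surface, if the arm or the gripper's body presses on something with over 40 N, if the wrist force passes 120 N, or if a joint passes its speed limit or range.

### The arm

A 6-joint arm with a two-finger parallel gripper is mounted at the origin on the work surface. World frame = base frame: x ahead of the robot, y to its left, z up, the work surface at z = 0. Lengths are in m, angles in rad, forces in N, time in s.
With the tool pointing down it reaches from about 0.375 to 0.975 m from the base axis. Payload 3.8 kg.
Tool frame: the origin (TCP) lies on the mounting face of the last link; the fingertips stand tcp_to_tips ahead of it and the grasp point (between the pads) lies 155 mm ahead of it (tcp_to_tips is the distance from the TCP to the fingertips, in m); z points along the fingers, y is the line along which they close (so a half turn about z gives the same grasp; the last joint's range is limited). The gripper opens to 85 mm and grips with 20 to 120 N. Pads are 22 mm wide; open, the fingers measure 114 mm over their backs; the gripper's body (76 mm by 85 mm) begins 54 mm behind the grasp point. The pads swing forward as they close: fully open they stand 13 mm farther back than shut.
Start: joints at [1.268, 0.264, 1.604, -0, 1.274, -0.037], TCP at [0.177, 0.651, 0.405] pointing down, gripper open.
Joint ranges: [-2.63, 2.63], [-0.94, 2.18], [0.31, 2.57], [-1.31, 4.45], [0, 2.66], [-2.55, 2.55]. Speed limits (rad/s): [2.57, 2.57, 3.14, 3.14, 3.14, 3.14].

### API

Orientations are given as a unit quaternion [x, y, z, w].
In Python, from plant import get_state, camera, hand_in, spot_in, silhouettes, spot_point, tcp_to_tips gives the robot as it stands.
- The arm moves only by the shell command python3 -m jog 'ROWS' [FORCE]. ROWS is JSON, a list of rows, each a list of 5 numbers: the shift along the tool's x, y, z scaled (see below), then the turn about the tool's z scaled (see below), then the closure, from 0 (fully open) to 1 (shut). In form: [[dx, dy, dz, spin, fingers], ...]. A call has 1 to 8 rows; each row is the pose to reach, as a shift and turn from the pose commanded when the call began, along the tool's axes at that moment; what a row does not reach only later rows make up. The controller multiplies each number of a shift by 0.6 m and each number of a turn by pi/2 rad. A row lasts 1/8 s, in which the tool goes at most 62.5 mm and 10.7 degrees, less where a joint would pass 70% of its speed; a pose out of reach is approached as far as the arm can. A call with a number of a shift or a turn outside -1 to 1 is refused whole. A call with a gripper value outside its range is refused whole. The fingers move at their own pace and stop on an object; FORCE is the grip in N (left out, the last holds). Time passes only in rows, so rows that repeat a pose let the fingers close. It gives the time, the measured TCP pose, the force, the opening and the grip force at its end, in the units of the state.
- get_state(): the state, without advancing time (a new reading comes with each control period).
- camera(name): name is "scene" or "top" or "wrist"; returns a dict with "color" (480x640x3 uint8, red, green, blue), "fx", "fy", "cx", "cy" (pixels), "k1" (the pictures are not rectified: a ray, as slopes to the right and down, at radius r is drawn at 1 + k1 r^2 times it, then the intrinsics apply), "world_from_camera" (4x4, takes a point from camera to world coordinates); the wrist camera has in their place "T_tool_cam" (4x4, takes a point from camera to tool coordinates, whose origin is the TCP and whose axes are the flange's). Camera axes: x right, y down, z forward; pixel columns grow to the right and rows downward; lengths in m; the calibration is good to about 2 mm. A picture is of the moment at which its call begins: read the wrist's pose just before it. There is no depth.
- hand_in(): hands the job in; it is judged then, once.
Trained networks look in the newest picture that a camera, given by its name, has taken for a name from the list of things; names that differ only in an ending like _2 or _b are one class to them, and where a whole thing is asked for, a point or a joint stands for the part that bears it (a point fixed in the world has none). Each returns a list of dicts, best first, with "conf" (0 to 1); they miss things now and then, are a little off and sometimes report something else, mostly with a low value. They report only what shows in the picture. A call takes as long as a camera call.
- spot_in(camera, query): "box" ([left, top, width, height] in pixels, round what is visible of it).
- silhouettes(camera, query): "region" (480x640 bool, what is visible of it) and "box" ([left, top, width, height] in pixels, round what is visible of it).
- spot_point(camera, query): "position" ([column, row] in pixels: a listed point, or the origin of a listed thing).
The state is a dict: "clock": time; "qpos": joint angles; "qvel": joint speeds; "tau": joint torques, N m; "tcp_pos": TCP position; "ee_rot": TCP orientation; "contact_force": force on the tool from outside, world axes, zero at the start; "torque": the same for the moment, N m; "grip_width": finger opening in m; "grasp_force": force on a finger pad.
Only numpy, scipy, OpenCV 4.12 (cv2) and the standard library are available. Lean on these libraries where they do the work, as an engineer would, in place of code of your own. Each camera call takes 0.05 s, during which the arm holds its last target. There are 200 camera calls.

## Working session

There is one attempt and no reset: what is moved stays moved. The work goes in short steps, Python scripts to look and compute and a shell command to move; the robot and the scene stay as the last step left them, time stands still between calls to the robot, and variables do not carry over. Pictures are saved under pics/ and viewed, at most 10 in all, crops included, and the job is handed in when it is done.

```bash
mkdir -p pics; ls; cat > h.py <<'E'
import numpy as np, cv2
from plant import *
from scipy.spatial.transform import Rotation as R
def ray(c,uv,T=None):
    K=np.array([[c["fx"],0,c["cx"]],[0,c["fy"],c["cy"]],[0,0,1]])
    p=cv2.undistortPoints(np.array([[uv]],float),K,np.array([c["k1"],0,0,0,0]))[0,0]
    T=c["world_from_camera"] if T is None else T
    T=np.array(T); d=T[:3,:3]@np.array([p[0],p[1],1]); return T[:3,3],d/np.linalg.norm(d)
def atz(c,uv,z):
    o,d=ray(c,uv); return o+d*(z-o[2])/d[2]
def tri(rs):
    A=sum(np.eye(3)-np.outer(d,d) for o,d in rs); b=sum((np.eye(3)-np.outer(d,d))@o for o,d in rs); return np.linalg.solve(A,b)
def proj(c,P):
    T=np.linalg.inv(np.array(c["world_from_camera"])); q=T[:3,:3]@P+T[:3,3]; s=q[:2]/q[2]; s=s*(1+c["k1"]*(s@s)); return np.array([c["fx"]*s[0]+c["cx"],c["fy"]*s[1]+c["cy"]])
E
python3 - <<'E'
from h import *
s=get_state(); print(s["tcp_pos"],s["ee_rot"],tcp_to_tips,R.from_quat(s["ee_rot"]).as_matrix().round(3))
for n in ["scene","top"]:
    c=camera(n); cv2.imwrite(f"pics/{n}0.png",c["color"][:,:,::-1]); print(n,np.array(c["world_from_camera"]).round(3),c["fx"])
    for q in ["jig","pull_ring","tray_center","jar_center","strip_center","tape_center","index_pin","swing_arm"]:
        z=dict(jig=0,pull_ring=.103,tray_center=.0175,jar_center=.045,strip_center=.023,tape_center=.012).get(q)
        for r in spot_point(n,q)[:2] if z is not None else []:
            print(q,r["conf"],np.round(r["position"],1),atz(c,r["position"],z).round(4))
E
```

```text
pics
[0.17717946 0.65097299 0.4033709 ] [ 1.32494885e-01  9.91183079e-01 -1.08476943e-03 -1.81308465e-04] 0.1734 [[-0.965  0.263 -0.001]
 [ 0.263  0.965 -0.002]
 [ 0.    -0.002 -1.   ]]
scene [[-0.681  0.498 -0.537  1.411]
 [ 0.732  0.446 -0.515  0.773]
 [-0.017 -0.744 -0.668  1.153]
 [ 0.     0.     0.     1.   ]] 567.1607441002915
jig 0.75 [309.3 297.7] [0.7037 0.0423 0.    ]
pull_ring 0.67 [358.8 233.3] [0.5056 0.0459 0.103 ]
tray_center 0.96 [279.  221.8] [ 0.5544 -0.229   0.0175]
jar_center 0.75 [420.  331.9] [0.6308 0.351  0.045 ]
strip_center 0.67 [322.7 288.2] [0.6692 0.0601 0.023 ]
tape_center 0.64 [297.9 174.9] [ 0.3386 -0.3617  0.012 ]
top [[-0.014 -0.994  0.108  0.41 ]
 [-1.     0.013 -0.012 -0.035]
 [ 0.011 -0.108 -0.994  1.396]
 [ 0.     0.     0.     1.   ]] 520.7797748952233
jig 0.79 [280.1 193.7] [0.7099 0.0333 0.    ]
jig 0.43 [269.7 206.7] [0.6742 0.0619 0.    ]
pull_ring 0.48 [274.3 265. ] [0.5074 0.044  0.103 ]
tray_center 0.65 [375.  248.6] [ 0.554  -0.2195  0.0175]
jar_center 0.59 [161.2 223.6] [0.6248 0.3454 0.045 ]
strip_center 0.81 [270.5 206.2] [0.6712 0.0581 0.023 ]
tape_center 0.94 [431.9 329. ] [ 0.3381 -0.3666  0.012 ]
```

```bash
python3 -m jog --help 2>&1 | head -20; python3 -c "
import cv2,numpy as np
a=cv2.imread('pics/scene0.png');b=cv2.imread('pics/top0.png')
x=cv2.resize(a[170:390,220:480],(520,440));cv2.imwrite('pics/sc.png',x)
"
```

```text
invalid input: not JSON, or not a number
```

View pics/scene0.png

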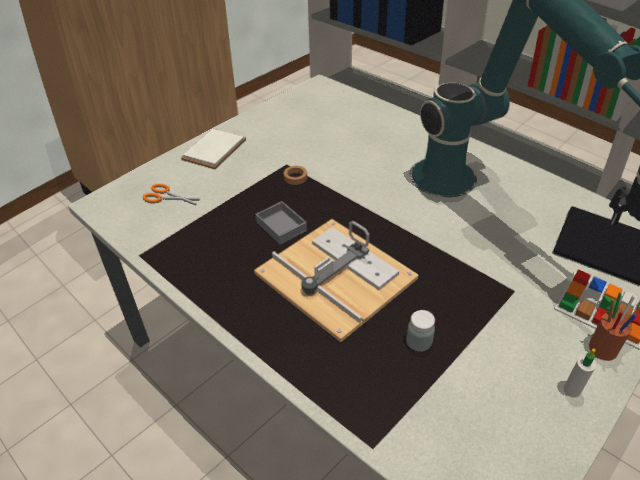

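View pics/top0.png

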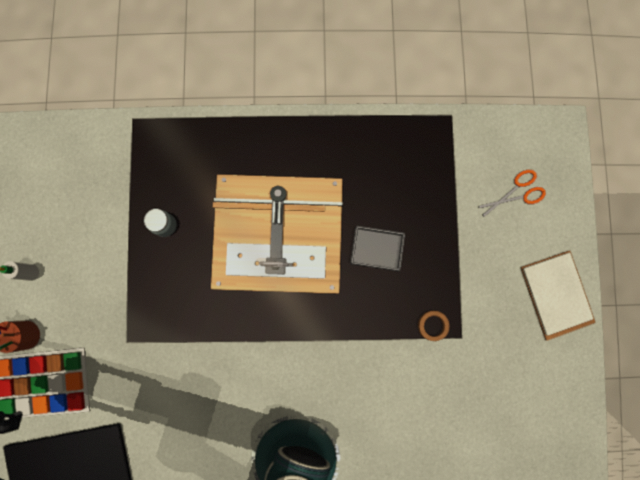

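The tray stands on the jig's right at (0.554, -0.22) and the jar on the left. The arm has to swing to -0.262. The jog only spins about the tool's z, so I'll check how the controller behaves at the edge of reach, since hooking needs a tilted finger.

```bash
python3 -m jog '[[0,0,-0.1,0,1],[0,0,-0.2,0,1],[0,0,-0.3,0,1],[0,0,-0.4,0,1],[0,0,-0.5,0,1],[0,0,-0.6,0,1],[0,0,-0.7,0,1],[0,0,-0.8,0,1]]'; python3 -c "
from h import *
s=get_state(); print(s['clock'],s['qpos'],R.from_quat(s['ee_rot']).as_matrix().round(3))"
```

```text
clock: 1.7
tcp_pos: [0.177, 0.6502, 0.8847]
ee_rot: [0.133, 0.991, 0.001, 0.0]
contact_force: [1.3, 1.4, 2.2]
grip_width: -0.0004
grasp_force: 0.0
1.7 [ 1.26810472e+00  4.57562535e-01  4.49204329e-01 -1.10036889e-05
  2.23244554e+00 -3.68887798e-02] [[-0.965  0.263  0.001]
 [ 0.263  0.965  0.002]
 [-0.     0.002 -1.   ]]
```

```bash
python3 -m jog '[[0,0,-0.1,0,1],[0,0,-0.2,0,1],[0,0,-0.3,0,1],[0,0,-0.3,0,1],[0,0,-0.3,0,1]]'; python3 -c "
from h import *
s=get_state(); print(s['clock'],s['qpos'],R.from_quat(s['ee_rot']).as_matrix().round(3))"
```

```text
clock: 2.33
tcp_pos: [0.1577, 0.5797, 0.9616]
ee_rot: [0.132, 0.991, 0.018, 0.002]
contact_force: [0.3, -0.6, -0.6]
grip_width: -0.0002
grasp_force: 0.0
2.325 [ 1.26327577e+00  4.26974412e-01  3.10915609e-01  1.95134190e-03
  2.36773723e+00 -4.03672943e-02] [[-0.965  0.262  0.01 ]
 [ 0.263  0.964  0.035]
 [-0.     0.036 -0.999]]
```

```bash
python3 -m jog '[[0,0.2,0,0,1],[0,0.4,0,0,1],[0,0.6,0,0,1],[0,0.8,0,0,1],[0,1,0,0,1],[0,1,0,0,1]]'; python3 -c "
from h import *
s=get_state(); print(s['clock'],s['qpos'],R.from_quat(s['ee_rot']).as_matrix().round(3))"
```

```text
clock: 3.08
tcp_pos: [0.202, 0.7418, 0.8271]
ee_rot: [0.132, 0.991, 0.033, 0.004]
contact_force: [0.5, 0.4, -0.9]
grip_width: 0.0
grasp_force: 0.0
3.075 [ 1.27209746  0.62541878  0.31174652  0.00256802  2.13816951 -0.0314572 ] [[-0.965  0.262  0.017]
 [ 0.263  0.963  0.064]
 [-0.     0.066 -0.998]]
```

Out-of-reach commands tilt the tool outward, and the tilt carries over between calls. I'll build it up with short calls.

```bash
for i in 1; do
python3 -m jog '[[0,1,0,0,1]]' >/dev/null
python3 -m jog '[[0,1,0,0,1]]' | grep -E "tcp|rot"
python3 -m jog '[[0,1,0,0,1]]' >/dev/null
python3 -m jog '[[0,1,0,0,1]]' | grep -E "tcp|rot"
python3 -m jog '[[0,1,0.0,0,1],[0,1,0.0,0,1]]' | grep -E "tcp|rot"
python3 -m jog '[[0,1,-0.5,0,1],[0,1,-0.5,0,1]]' | grep -E "tcp|rot"; done
python3 -c "
from h import *
s=get_state(); print(s['clock'],s['qpos'],R.from_quat(s['ee_rot']).as_matrix().round(3))"
```

```text
tcp_pos: [0.2161, 0.794, 0.7818]
ee_rot: [0.132, 0.989, 0.064, 0.009]
tcp_pos: [0.2282, 0.8383, 0.7429]
ee_rot: [0.132, 0.986, 0.098, 0.013]
tcp_pos: [0.237, 0.8704, 0.7102]
ee_rot: [0.132, 0.984, 0.118, 0.016]
tcp_pos: [0.2362, 0.8678, 0.7272]
ee_rot: [0.131, 0.981, 0.143, 0.019]
4.075 [ 1.27570751  0.75858688  0.31088106  0.00850476  1.78347762 -0.02631647] [[-0.965  0.252  0.075]
 [ 0.263  0.925  0.275]
 [-0.     0.285 -0.959]]
```

```bash

python3 -m jog '[[0,1,0,0,1]]' >/dev/null
python3 -m jog '[[0,1,0,0,1]]' | grep -E "tcp|rot"
python3 -m jog '[[0,1,0,0,1]]' >/dev/null
python3 -m jog '[[0,1,0,0,1]]' | grep -E "tcp|rot"
python3 -m jog '[[0,1,0,0,1]]' >/dev/null
python3 -m jog '[[0,1,0,0,1]]' | grep -E "tcp|rot"
python3 -m jog '[[0,1,0,0,1]]' >/dev/null
python3 -m jog '[[0,1,0,0,1]]' | grep -E "tcp|rot"
python3 -m jog '[[0,1,0,0,1]]' >/dev/null
python3 -m jog '[[0,1,0,0,1]]' | grep -E "tcp|rot"
python3 -c "
from h import *
s=get_state(); print(s['clock'],s['qpos'],R.from_quat(s['ee_rot']).as_matrix().round(3))"
```

```text
tcp_pos: [0.2444, 0.8977, 0.7088]
ee_rot: [0.13, 0.974, 0.184, 0.025]
tcp_pos: [0.2512, 0.9228, 0.6968]
ee_rot: [0.129, 0.965, 0.225, 0.03]
tcp_pos: [0.2564, 0.9418, 0.6947]
ee_rot: [0.128, 0.955, 0.267, 0.036]
tcp_pos: [0.2601, 0.9554, 0.7011]
ee_rot: [0.126, 0.942, 0.308, 0.041]
tcp_pos: [0.2624, 0.9638, 0.7152]
ee_rot: [0.124, 0.928, 0.349, 0.047]
5.325 [ 1.27688758  0.8139514   0.3108984   0.0191499   1.29732924 -0.02639632] [[-0.965  0.197  0.173]
 [ 0.263  0.726  0.636]
 [-0.     0.659 -0.752]]
```

Tilt works, but the heading must point along the jig arm (+x). I'll sweep round to that azimuth while still pushing against the reach limit, so the heading follows.

```bash

python3 -m jog '[[-1,1,0,0,1]]' >/dev/null
python3 -m jog '[[-1,1,0,0,1]]' >/dev/null
python3 -m jog '[[-1,1,0,0,1]]' >/dev/null
python3 -m jog '[[-1,0.5,0.5,0,1]]' | grep -E "tcp|rot"
python3 -m jog '[[-1,0.5,0.5,0,1]]' >/dev/null
python3 -m jog '[[-1,0.5,0.5,0,1]]' >/dev/null
python3 -m jog '[[-1,0.5,0.5,0,1]]' >/dev/null
python3 -m jog '[[-1,0.5,0.5,0,1]]' | grep -E "tcp|rot"
python3 -c "
from h import *
s=get_state(); print(s['clock'],s['qpos'],R.from_quat(s['ee_rot']).as_matrix().round(3))"
```

```text
tcp_pos: [0.4269, 0.9249, 0.7217]
ee_rot: [0.122, 0.904, 0.406, 0.06]
tcp_pos: [0.5932, 0.8983, 0.6521]
ee_rot: [0.126, 0.88, 0.452, 0.081]
6.325 [ 0.9211475   0.91613229  0.31090901  0.31749611  1.01099683 -0.40425286] [[-0.955  0.148  0.256]
 [ 0.294  0.56   0.774]
 [-0.029  0.815 -0.579]]
```

```bash

python3 -m jog '[[-0.46,-0.38,-0.5,0,1],[-0.46,-0.38,-0.5,0,1],[-0.46,-0.38,-0.5,0,1],[-0.46,-0.38,-0.5,0,1],[-0.46,-0.38,-0.5,0,1],[-0.46,-0.38,-0.5,0,1],[-0.46,-0.38,-0.5,0,1],[-0.46,-0.38,-0.5,0,1]]'
python3 -m jog '[[-0.46,-0.38,-0.5,0,1],[-0.46,-0.38,-0.5,0,1],[-0.46,-0.38,-0.5,0,1],[-0.46,-0.38,-0.5,0,1],[-0.46,-0.38,-0.5,0,1],[-0.46,-0.38,-0.5,0,1],[-0.46,-0.38,-0.5,0,1],[-0.46,-0.38,-0.5,0,1]]'
python3 -c "
from h import *
s=get_state(); print(s['clock'],s['qpos'],R.from_quat(s['ee_rot']).as_matrix().round(3))"
```

```text
clock: 7.32
tcp_pos: [0.7461, 0.4541, 0.6506]
ee_rot: [0.126, 0.88, 0.451, 0.083]
contact_force: [-0.3, 0.2, -0.3]
grip_width: 0.0
grasp_force: 0.0
clock: 8.32
tcp_pos: [0.8988, 0.013, 0.6455]
ee_rot: [0.127, 0.88, 0.449, 0.083]
contact_force: [-0.1, -0.1, -0.0]
grip_width: -0.0001
grasp_force: 0.0
8.325 [-0.16999954  0.62970503  0.79423269  0.93361804  1.53225619 -1.40052974] [[-0.954  0.149  0.259]
 [ 0.297  0.564  0.77 ]
 [-0.032  0.812 -0.582]]
```

```bash

python3 -m jog '[[-1,0,0,0,1],[-1,0,0,0,1]]' >/dev/null
python3 -m jog '[[-1,0,0,0,1]]' >/dev/null
python3 -m jog '[[-1,0,0,0,1]]' >/dev/null
python3 -m jog '[[-1,0,0,0,1]]' | grep -E "tcp|rot"
python3 -m jog '[[-1,0,0,0,1]]' >/dev/null
python3 -m jog '[[-1,0,0,0,1]]' >/dev/null
python3 -m jog '[[-1,0,0,0,1]]' >/dev/null
python3 -m jog '[[-1,0,0,0,1]]' >/dev/null
python3 -m jog '[[-1,0,0,0,1]]' | grep -E "tcp|rot"
python3 -c "
from h import *
s=get_state(); print(s['clock'],s['qpos'],R.from_quat(s['ee_rot']).as_matrix().round(3))"
```

```text
tcp_pos: [1.0262, -0.0529, 0.5863]
ee_rot: [0.152, 0.86, 0.465, 0.143]
tcp_pos: [1.0676, -0.1373, 0.5336]
ee_rot: [0.193, 0.827, 0.475, 0.231]
9.575 [-0.28577966  1.06243462  0.31118471  1.02674532  1.31538142 -1.43079252] [[-0.819  0.1    0.565]
 [ 0.539  0.473  0.697]
 [-0.198  0.875 -0.442]]
```

```bash

python3 -m jog '[[-1,0.2,0.1,0,1]]' >/dev/null
python3 -m jog '[[-1,0.2,0.1,0,1]]' >/dev/null
python3 -m jog '[[-1,0.2,0.1,0,1]]' >/dev/null
python3 -m jog '[[-1,0.2,0.1,0,1]]' >/dev/null
python3 -m jog '[[-1,0.2,0.1,0,1]]' | grep -E "tcp|rot"
python3 -m jog '[[-1,0.2,0.1,0,1]]' >/dev/null
python3 -m jog '[[-1,0.2,0.1,0,1]]' >/dev/null
python3 -m jog '[[-1,0.2,0.1,0,1]]' >/dev/null
python3 -m jog '[[-1,0.2,0.1,0,1]]' >/dev/null
python3 -m jog '[[-1,0.2,0.1,0,1]]' | grep -E "tcp|rot"
python3 -c "
from h import *
s=get_state(); print(s['clock'],s['qpos'],R.from_quat(s['ee_rot']).as_matrix().round(3))"
```

```text
tcp_pos: [1.0845, -0.1915, 0.5497]
ee_rot: [0.234, 0.786, 0.476, 0.318]
tcp_pos: [1.0749, -0.2748, 0.5888]
ee_rot: [0.27, 0.741, 0.471, 0.396]
10.825 [-0.39406024  1.04132187  0.31190022  1.12737796  1.01859693 -1.49082136] [[-0.54   0.028  0.841]
 [ 0.773  0.411  0.483]
 [-0.332  0.911 -0.243]]
```

```bash

python3 -m jog '[[-0.9,-0.5,0.2,0,1]]' >/dev/null
python3 -m jog '[[-0.9,-0.5,0.2,0,1]]' >/dev/null
python3 -m jog '[[-0.9,-0.5,0.2,0,1]]' >/dev/null
python3 -m jog '[[-0.9,-0.5,0.2,0,1]]' >/dev/null
python3 -m jog '[[-0.9,-0.5,0.2,0,1]]' | grep -E "tcp|rot"
python3 -m jog '[[-0.9,-0.5,0.2,0,1]]' >/dev/null
python3 -m jog '[[-0.9,-0.5,0.2,0,1]]' >/dev/null
python3 -m jog '[[-0.9,-0.5,0.2,0,1]]' | grep -E "tcp|rot"
python3 -c "
from h import *
s=get_state(); print(s['clock'],s['qpos'],R.from_quat(s['ee_rot']).as_matrix().round(3))"
```

```text
tcp_pos: [1.0732, -0.4251, 0.4654]
ee_rot: [0.302, 0.705, 0.456, 0.453]
tcp_pos: [1.0536, -0.5086, 0.4077]
ee_rot: [0.323, 0.683, 0.44, 0.485]
11.825 [-0.58523947  1.2350582   0.3118741   1.36731572  0.89431167 -1.81516572] [[-0.322  0.015  0.947]
 [ 0.868  0.403  0.289]
 [-0.378  0.915 -0.143]]
```

Heading is 17° and the tool is nearly flat. Near the jig, the arm's inner reach limit only allows about 40° of tilt from vertical. I'll bring the tool in over the base side and push down against the inner limit to steepen it.

```bash

python3 -m jog '[[0.5,0.23,-0.36,0.12,1],[0.5,0.23,-0.36,0.12,1],[0.5,0.23,-0.36,0.12,1],[0.5,0.23,-0.36,0.12,1],[0.5,0.23,-0.36,0.12,1],[0.5,0.23,-0.36,0.12,1],[0.5,0.23,-0.36,0.12,1]]'
python3 -c "
from h import *
s=get_state(); print(s['clock'],s['qpos'],R.from_quat(s['ee_rot']).as_matrix().round(3))"
```

```text
clock: 12.7
tcp_pos: [0.7527, -0.2529, 0.4538]
ee_rot: [0.385, 0.65, 0.484, 0.441]
contact_force: [0.1, 0.5, 0.5]
grip_width: -0.0001
grasp_force: 0.0
12.7 [-0.51407478  0.3137496   1.7320782   1.82375035  0.83461778 -2.29065373] [[-0.314  0.074  0.947]
 [ 0.928  0.234  0.289]
 [-0.2    0.969 -0.142]]
```

```bash
cat > fk.py <<'E'
import numpy as np
from scipy.spatial.transform import Rotation as R
from scipy.optimize import least_squares
def fk(q,p=(.523,.562,.17,.233)):
    a,b,c,h=p; z=np.array([0,0,1.])
    r1=R.from_euler('z',q[0]); r2=r1*R.from_euler('y',q[1]); r3=r2*R.from_euler('y',q[2])
    r6=r3*R.from_euler('zyz',[0,0,0])*R.from_euler('z',q[3])*R.from_euler('y',q[4])*R.from_euler('z',q[5])
    return np.array([0,0,h])+r2.apply(z*a)+r3.apply(z*b)+r6.apply(z*c), r6.as_matrix()
D=[([1.26810472,.457562535,.449204329,0,2.23244554,-.0368887798],[.177,.6502,.8847]),
([1.27570751,.75858688,.31088106,.00850476,1.78347762,-.02631647],[.2362,.8678,.7272]),
([1.27688758,.8139514,.3108984,.0191499,1.29732924,-.02639632],[.2624,.9638,.7152]),
([-.16999954,.62970503,.79423269,.93361804,1.53225619,-1.40052974],[.8988,.013,.6455]),
([-.39406024,1.04132187,.31190022,1.12737796,1.01859693,-1.49082136],[1.0749,-.2748,.5888]),
([-.51407478,.3137496,1.7320782,1.82375035,.83461778,-2.29065373],[.7527,-.2529,.4538]),
([1.268,.264,1.604,0,1.274,-.037],[.177,.651,.405])]
s=least_squares(lambda p:np.concatenate([fk(q,p)[0]-np.array(x) for q,x in D]),[.523,.562,.17,.233])
P=s.x
if __name__=="__main__":
    print(P,np.abs(s.fun).max()); print(fk(D[5][0],P)[1].round(3))
E
python3 fk.py
```

```text
[0.50323116 0.56606967 0.19236689 0.26960144] 0.02485869188276707
[[-0.074 -0.314  0.947]
 [-0.234  0.928  0.289]
 [-0.969 -0.2   -0.142]]
```

```bash
cat > fk2.py <<'E'
import numpy as np
from fk import D
from scipy.spatial.transform import Rotation as R
from scipy.optimize import least_squares
C=np.array([[0,-1,0],[1,0,0],[0,0,1.]])
def fk(q,p):
    a,b,c,h,sx,ex,sy,w=p; v=np.array
    r1=R.from_euler('z',q[0]); r2=r1*R.from_euler('y',q[1]); r3=r2*R.from_euler('y',q[2])
    r4=r3*R.from_euler('z',q[3]); r5=r4*R.from_euler('y',q[4]); r6=r5*R.from_euler('z',q[5])
    return r1.apply([sx,sy,h])+r2.apply([0,0,a])+r3.apply([ex,0,b])+r5.apply([w,0,c]), r6.as_matrix()@C
s=least_squares(lambda p:np.concatenate([np.concatenate([fk(q,p)[0]-np.array(x) for q,x in D])*1,1e-3*(p-[.5,.56,.19,.27,0,0,0,0])]),[.5,.56,.19,.27,0,0,0,0])
P=s.x
lo=np.array([-2.63,-.94,.31,-1.31,0,-2.55]);hi=np.array([2.63,2.18,2.57,4.45,2.66,2.55])
def ik(pos,M,q0,wr=.3):
    f=lambda q:np.concatenate([fk(q,P)[0]-pos,wr*R.from_matrix(fk(q,P)[1].T@M).as_rotvec()])
    return least_squares(f,np.clip(q0,lo+.002,hi-.002),bounds=(lo,hi))
if __name__=="__main__":
    print(P.round(4),np.abs(s.fun[:-8]).max())
    q0=np.array(D[5][0])
    for psi in (0,10,17):
      for th in (35,40,45,50):
        for roll in (0,90,-90,180):
          best=None
          for q0 in ([-.5,0,2.2,1.8,.8,-2.2],[0,0,2.2,0,.8,0],[0,0,2.2,3,.8,1.],[0,0,2.4,1,.8,-1]):
            ps,t=np.radians([psi,th]); z=np.array([np.sin(t)*np.cos(ps),np.sin(t)*np.sin(ps),-np.cos(t)])
            x=np.array([-np.sin(ps),np.cos(ps),0]); y=np.cross(z,x); M=np.c_[x,y,z]@R.from_euler('z',roll,degrees=True).as_matrix()
            r=ik(np.array([.52,.045,.107])-.173*z,M,q0)
            if best is None or r.cost<best.cost: best=r
          print(psi,th,roll,f"{best.cost:.1e}",best.x.round(2))
E
python3 fk2.py
```

```text
[ 0.5122  0.566   0.1742  0.2516  0.      0.0014  0.025  -0.    ] 0.0002718250690156576
0 35 0 1.9e-24 [ 0.06 -0.22  2.48 -0.13  0.28  0.18]
0 35 90 5.9e-28 [ 0.06 -0.22  2.48 -0.13  0.28  1.75]
0 35 -90 1.6e-28 [ 0.06 -0.22  2.48 -0.13  0.28 -1.39]
0 35 180 2.2e-04 [ 0.12 -0.21  2.49 -0.5   0.26 -2.55]
0 40 0 6.7e-24 [ 0.07 -0.25  2.54 -0.28  0.16  0.33]
0 40 90 1.2e-21 [ 0.07 -0.25  2.54 -0.28  0.16  1.9 ]
0 40 -90 9.3e-20 [ 0.07 -0.25  2.54 -0.28  0.16 -1.24]
0 40 180 2.8e-05 [ 0.09 -0.24  2.54 -0.53  0.15 -2.55]
0 45 0 5.8e-05 [ 0.08 -0.24  2.57 -0.93  0.07  0.98]
0 45 90 5.8e-05 [ 0.08 -0.24  2.57 -0.93  0.07  2.55]
0 45 -90 5.8e-05 [ 0.08 -0.24  2.57 -0.93  0.07 -0.59]
0 45 180 5.8e-05 [ 0.08 -0.24  2.57 -0.93  0.07 -2.16]
0 50 0 5.9e-04 [ 0.09 -0.2   2.57  4.15  0.09  2.2 ]
0 50 90 5.9e-04 [ 0.09 -0.2   2.57  4.15  0.09 -2.51]
0 50 -90 5.9e-04 [ 0.09 -0.2   2.57  4.15  0.09  0.63]
0 50 180 5.9e-04 [ 0.09 -0.2   2.57  4.15  0.09 -0.94]
10 35 0 4.8e-25 [-0.04 -0.22  2.48  0.42  0.31 -0.58]
10 35 90 6.3e-21 [-0.04 -0.22  2.48  0.42  0.31  0.99]
10 35 -90 3.6e-31 [-0.04 -0.22  2.4
[... 923 characters left out ...]
[-0.12 -0.21  2.47  0.66  0.39  2.18]
17 40 0 2.4e-23 [-0.15 -0.23  2.53  0.98  0.34 -1.3 ]
17 40 90 1.0e-29 [-0.15 -0.23  2.53  0.98  0.34  0.27]
17 40 -90 2.0e-04 [-0.1  -0.25  2.51  0.7   0.32 -2.55]
17 40 180 3.9e-25 [-0.15 -0.23  2.53  0.98  0.34  1.84]
17 45 0 7.4e-06 [-0.18 -0.23  2.57  1.35  0.34 -1.69]
17 45 90 7.4e-06 [-0.18 -0.23  2.57  1.35  0.34 -0.12]
17 45 -90 4.9e-04 [-0.16 -0.14  2.57  1.82  0.31  2.55]
17 45 180 7.4e-06 [-0.18 -0.23  2.57  1.35  0.34  1.45]
17 50 0 3.4e-04 [-0.21 -0.18  2.57  1.59  0.39 -1.96]
17 50 90 3.4e-04 [-0.21 -0.18  2.57  1.59  0.39 -0.39]
17 50 -90 4.5e-04 [-0.2  -0.14  2.57  1.79  0.39  2.55]
17 50 180 3.4e-04 [-0.21 -0.18  2.57  1.59  0.39  1.19]
```

```bash
cat > sim.py <<'E'
from fk2 import *
mlo=lo+.001;mhi=hi-.001
def row(q,p0,M0,sh,spin,wr,state):
    # state: current target pos
    tgt=p0+M0@(np.array(sh)*.6); pc,Mc=fk(q,P)
    d=tgt-pc; n=np.linalg.norm(d); d*=min(1,.0625/max(n,1e-9))
    Mt=M0@R.from_euler('z',spin*np.pi/2).as_matrix()
    rv=R.from_matrix(Mc.T@Mt).as_rotvec(); m=np.linalg.norm(rv); rv*=min(1,np.radians(10.7)/max(m,1e-9))
    Mt=Mc@R.from_rotvec(rv).as_matrix(); pt=pc+d
    f=lambda x:np.concatenate([fk(x,P)[0]-pt,wr*R.from_matrix(fk(x,P)[1].T@Mt).as_rotvec(),1e-4*(x-q)])
    b=np.array([2.57,2.57,3.14,3.14,3.14,3.14])*.7/8
    l=np.maximum(mlo,q-b);h=np.minimum(mhi,q+b)
    return least_squares(f,np.clip(q,l+1e-9,h-1e-9),bounds=(l,h)).x
def call(q,sh,spin=0,n=1,wr=.3):
    p0,M0=fk(q,P)
    for _ in range(n): q=row(q,p0,M0,sh,spin,wr,None)
    return q
def desc(q):
    p,M=fk(q,P); z=M[:,2]; return p.round(3),"head",round(float(np.degrees(np.arctan2(z[1],z[0]))),1),"tilt",round(float(np.degrees(np.arccos(-z[2]))),1),"xz",M[2,0].round(2),q.round(2)
if __name__=="__main__":
    for wr in (.1,.2,.3,.5,1):
        q=np.array(D[1][0])
        for i in range(10): q=call(q,[0,1,0],wr=wr)
        print(wr,desc(q))
    print("real",desc(np.array(D[2][0])))
    for wr in (.1,.2,.3,.5,1):
        q=np.array(D[3][0])
        for i in range(10): q=call(q,[-1,0,0],wr=wr)
        print(wr,desc(q))
    print("real",[1.0676,-.1373,.5336],51,63.8)
E
python3 sim.py
```

```text
0.1 (array([0.23 , 0.845, 1.121]), 'head', 74.8, 'tilt', 122.0, 'xz', np.float64(0.0), array([ 1.27,  0.59,  0.31,  0.25,  0.12, -0.23]))
0.2 (array([0.252, 0.926, 0.978]), 'head', 74.8, 'tilt', 92.3, 'xz', np.float64(-0.0), array([ 1.27,  0.66,  0.31,  0.06,  0.56, -0.05]))
0.3 (array([0.262, 0.961, 0.839]), 'head', 74.8, 'tilt', 65.7, 'xz', np.float64(-0.0), array([ 1.28,  0.74,  0.31,  0.03,  0.94, -0.03]))
0.5 (array([0.263, 0.966, 0.695]), 'head', 74.8, 'tilt', 38.2, 'xz', np.float64(-0.0), array([ 1.28,  0.83,  0.31,  0.02,  1.33, -0.03]))
1 (array([0.261, 0.958, 0.616]), 'head', 74.8, 'tilt', 22.3, 'xz', np.float64(-0.0), array([ 1.28,  0.89,  0.31,  0.01,  1.55, -0.03]))
real (array([0.262, 0.964, 0.715]), 'head', 74.8, 'tilt', 41.2, 'xz', np.float64(-0.0), array([ 1.28,  0.81,  0.31,  0.02,  1.3 , -0.03]))
0.1 (array([ 1.072, -0.385,  0.725]), 'head', -6.1, 'tilt', 106.6, 'xz', np.float64(-0.26), array([-0.41,  1.  ,  0.31,  1.7 ,  0.29, -1.89]))
0.2 (array([ 1.093, -0.287,  0.657]), 'head', 16.4, 'tilt', 89.6, 'xz', np.float64(-0.35), array([-0.37,  1.01,  0.31,  1.26,  0.7 , -1.53]))
0.3 (array([ 1.086, -0.211,  0.594]), 'head', 33.5, 'tilt', 75.5, 'xz', np.float64(-0.31), array([-0.34,  1.04,  0.31,  1.12,  1.03, -1.46]))
0.5 (array([ 1.063, -0.138,  0.53 ]), 'head', 52.6, 'tilt', 62.6, 'xz', np.float64(-0.19), array([-0.29,  1.06,  0.31,  1.02,  1.35, -1.43]))
1 (array([ 1.043, -0.098,  0.491]), 'head', 66.0, 'tilt', 56.3, 'xz', np.float64(-0.08), array([-0.25,  1.08,  0.31,  0.96,  1.53, -1.43]))
real [1.0676, -0.1373, 0.5336] 51 63.8
```

```bash
cat > plan1.py <<'E'
from sim import *
def wpush(q,u,spin=0,n=1):
    p,M=fk(q,P); return call(q,M.T@np.array(u,float)/.6,spin,n,.47)
q0=np.array(D[5][0])
for start in ([.45,0,.45],[.35,0,.5],[.35,-.1,.45]):
  p,M=fk(q0,P); qs=wpush(q0,np.array(start)-p,n=9)
  print(start,desc(qs))
  for u in ([0,0,-1],[-.5,0,-1],[-1,0,-1],[-.5,.3,-1],[-.5,-.3,-1],[-1,-.5,-1]):
    q=qs
    for i in range(1,25):
        q=wpush(q,u)
        if i in(12,24): print(u,i,desc(q))
E
python3 plan1.py
```

```text
[0.45, 0, 0.45] (array([ 0.45, -0.  ,  0.45]), 'head', 17.0, 'tilt', 81.8, 'xz', np.float64(-0.2), array([-0.26, -0.46,  2.46,  1.97,  0.6 , -2.33]))
[0, 0, -1] 12 (array([ 0.469, -0.088,  0.033]), 'head', 38.5, 'tilt', 58.3, 'xz', np.float64(0.3), array([-0.54,  0.58,  2.35,  1.81,  0.96, -2.55]))
[0, 0, -1] 24 (array([ 0.53 , -0.122, -0.668]), 'head', 49.7, 'tilt', 55.2, 'xz', np.float64(0.48), array([-0.54,  2.09,  0.95,  1.67,  0.95, -2.4 ]))
[-0.5, 0, -1] 12 (array([ 0.324, -0.135,  0.115]), 'head', 37.2, 'tilt', 59.4, 'xz', np.float64(0.21), array([-0.92,  0.27,  2.57,  1.4 ,  1.06, -2.55]))
[-0.5, 0, -1] 24 (array([ 0.038, -0.239, -0.387]), 'head', 58.7, 'tilt', 53.4, 'xz', np.float64(0.56), array([-1.74,  1.55,  1.86,  0.49,  0.69, -2.52]))
[-1, 0, -1] 12 (array([ 0.241, -0.199,  0.206]), 'head', 33.9, 'tilt', 65.3, 'xz', np.float64(0.06), array([-1.29,  0.03,  2.57,  1.09,  1.35, -2.55]))
[-1, 0, -1] 24 (array([-0.222, -0.253, -0.164]), 'head', 46.5, 'tilt', 56.8, 'xz', np.float64(0.47), array([-2.35,  1.07,  2.01, -0.02,  1.05, -2.55]))
[-0.5, 0.3, -1] 12 (array([0.415, 0.0
[... 4190 characters left out ...]
.8, 'xz', np.float64(0.6), array([-1.97,  1.48,  2.15,  0.18,  0.49, -2.43]))
[-0.5, -0.3, -1] 12 (array([ 0.116, -0.367,  0.102]), 'head', 24.7, 'tilt', 66.3, 'xz', np.float64(0.26), array([-1.69,  0.49,  2.3 ,  0.92,  1.36, -2.55]))
[-0.5, -0.3, -1] 24 (array([-0.203, -0.593, -0.515]), 'head', 28.3, 'tilt', 64.7, 'xz', np.float64(0.39), array([-2.08,  1.97,  0.66,  0.51,  1.57, -2.43]))
[-1, -0.5, -1] 12 (array([-0.05 , -0.418,  0.182]), 'head', 18.8, 'tilt', 72.4, 'xz', np.float64(0.2), array([-2.03,  0.44,  2.15,  0.74,  1.67, -2.55]))
[-1, -0.5, -1] 24 (array([-0.506, -0.644, -0.273]), 'head', 17.8, 'tilt', 69.9, 'xz', np.float64(0.26), array([-2.36,  1.86,  0.31,  0.51,  2.09, -2.41]))
```

```bash
cat > plan2.py <<'E'
from sim import *
import sys
from multiprocessing import Pool
def wpush(q,u,spin=0,n=1):
    p,M=fk(q,P); return call(q,M.T@np.array(u,float)/.6,spin,n,.47)
qs=wpush(np.array(D[5][0]),np.array([.50,0.,.5])-fk(D[5][0],P)[0],1.0,9)
def one(seed):
    g=np.random.default_rng(seed); A=g.uniform([.3,-.3,.35],[.6,.35,.7]); u=g.normal(size=3)+[-.3,0,-.5]; u=(u/np.linalg.norm(u)).round(2)
    q=wpush(qs,A-fk(qs,P)[0],n=8); best=(1e9,)
    if np.linalg.norm(fk(q,P)[0]-A)>.1: pass
    for i in range(1,17):
        q=wpush(q,u); p,M=fk(q,P); z=M[:,2]
        if p[2]<.28 or p[0]<.2 or q[1]<-.85: break
        t=np.radians([37,8]); zt=np.array([np.sin(t[0])*np.cos(t[1]),np.sin(t[0])*np.sin(t[1]),-np.cos(t[0])])
        e=np.degrees(np.arccos(min(1,z@zt)))+.15*i
        if e<best[0]: best=(e,i,A.round(2),u,desc(q))
    return best
if __name__=="__main__":
    print(desc(qs))
    with Pool() as pl: r=[x for x in pl.map(one,range(400)) if len(x)>1]
    r.sort(key=lambda x:x[0])
    for x in r[:8]: print(x)
E
time timeout 500 python3 plan2.py
```

```text
(array([0.5, 0. , 0.5]), 'head', 17.0, 'tilt', 81.8, 'xz', np.float64(0.97), array([-0.22, -0.38,  2.32,  1.91,  0.55, -0.67]))
(np.float64(28.06221239312315), 10, array([0.37, 0.21, 0.6 ]), array([-0.18,  0.38, -0.91]), (array([0.309, 0.275, 0.288]), 'head', 38.2, 'tilt', 53.3, 'xz', np.float64(0.8), array([ 0.67, -0.36,  2.57, -1.07,  0.  ,  2.55])))
(np.float64(29.42391870478471), 8, array([0.3 , 0.31, 0.62]), array([ 0.45, -0.27, -0.85]), (array([0.516, 0.069, 0.301]), 'head', 19.3, 'tilt', 63.9, 'xz', np.float64(0.88), array([-0.02, -0.09,  2.41,  2.24,  0.41, -1.05])))
(np.float64(31.039935494198566), 10, array([0.36, 0.26, 0.63]), array([-0.49,  0.23, -0.84]), (array([0.211, 0.29 , 0.375]), 'head', 36.0, 'tilt', 58.6, 'xz', np.float64(0.84), array([ 1.04, -0.65,  2.57, -0.98,  0.42,  2.55])))
(np.float64(32.10745710166871), 12, array([0.38, 0.24, 0.69]), array([ 0.37,  0.62, -0.69]), (array([0.717, 0.595, 0.296]), 'head', 36.7, 'tilt', 59.1, 'xz', np.float64(0.85), array([ 0.67,  0.61,  1.49, -1.09,  0.03,  2.55])))
(np.float64(32.12841515571987), 11, array([0.34, 0.22, 0.61])
[... 198 characters left out ...]
, 6, array([0.46, 0.11, 0.66]), array([ 0.47,  0.46, -0.76]), (array([0.632, 0.25 , 0.444]), 'head', 22.6, 'tilt', 69.3, 'xz', np.float64(0.92), array([ 0.32,  0.02,  2.02,  2.59,  0.13, -1.22])))
(np.float64(35.332694973908325), 11, array([ 0.51, -0.1 ,  0.39]), array([-0.78,  0.49, -0.38]), (array([0.355, 0.213, 0.359]), 'head', 27.9, 'tilt', 67.1, 'xz', np.float64(0.91), array([ 0.47, -0.49,  2.57,  3.03,  0.11, -1.62])))
(np.float64(35.48886631435865), 5, array([0.33, 0.12, 0.55]), array([ 0.6 , -0.65, -0.46]), (array([ 0.465, -0.007,  0.471]), 'head', 8.5, 'tilt', 71.7, 'xz', np.float64(0.93), array([-0.18, -0.48,  2.37,  1.54,  0.32, -0.28])))
real	0m27.189s
user	1m32.463s
sys	0m0.116s
```

```bash
cat > greedy.py <<'E'
from sim import *
from multiprocessing import Pool
import itertools
t=np.radians([37,8]); zt=np.array([np.sin(t[0])*np.cos(t[1]),np.sin(t[0])*np.sin(t[1]),-np.cos(t[0])])
U=[np.array(u)/np.linalg.norm(u) for u in itertools.product((-1,-.5,0,.5,1),repeat=3) if max(map(abs,u))==1]
def err(q): return np.degrees(np.arccos(min(1,fk(q,P)[1][:,2]@zt)))
def ok(q,zmin=.27):
    p,M=fk(q,P); tip=p+.173*M[:,2]; return tip[2]>zmin-.1 and p[2]>zmin and p[0]>.18 and q[1]>-.92
def greedy(q,n):
    seq=[]
    for i in range(n):
        p,M=fk(q,P); c=[]
        for u in U:
            s=(M.T@u).round(1); q2=call(q,s,0,1,.47)
            if ok(q2): c.append((err(q2),tuple(s),q2))
        if not c: break
        b=min(c,key=lambda x:x[0])
        if b[0]>err(q)-.2: break
        q=b[2]; seq.append(b[1])
    return q,seq
def wmove(q,A,spin=0,n=8):
    p,M=fk(q,P); return call(q,M.T@(np.array(A)-p)/.6,spin,n,.47)
def job(a):
    q,A,spin=a; q1=wmove(q,A,spin)
    if not ok(q1): return (1e9,)
    q2,s=greedy(q1,14); return (err(q2),A,spin,s,desc(q1),desc(q2),q2)
def best(q,spins,k=3):
    As=[(x,y,z) for x in (.3,.4,.5) for y in (-.25,-.1,.05,.2) for z in (.4,.5,.6)]
    with Pool() as pl: r=pl.map(job,[(q,A,s) for A in As for s in spins])
    r=sorted([x for x in r if len(x)>1],key=lambda x:x[0]); return r[:k]
if __name__=="__main__":
    for x in best(np.array(D[5][0]),(.9,)):
        print(x[0],x[1],x[2],len(x[3]),x[4],x[5])
        for y in best(x[6],(0,),1): print("   then",y[0],y[1],len(y[3]),y[5])
E
time timeout 570 python3 greedy.py
```

```text
16.129475905685336 (0.3, 0.05, 0.4) 0.9 14 (array([0.381, 0.015, 0.438]), 'head', 17.6, 'tilt', 80.4, 'xz', np.float64(0.92), array([-0.28, -0.66,  2.57,  1.77,  0.59, -0.72])) (array([0.284, 0.107, 0.39 ]), 'head', 25.5, 'tilt', 48.1, 'xz', np.float64(0.71), array([ 0.16, -0.86,  2.57,  0.36,  0.64,  0.78]))
   then 5.2878274476091525 (0.3, 0.2, 0.4) 11 (array([ 0.299, -0.096,  0.317]), 'head', 16.5, 'tilt', 38.0, 'xz', np.float64(0.57), array([-0.68, -0.6 ,  2.57,  0.71,  0.89, -0.14]))
17.282684522200263 (0.3, 0.2, 0.4) 0.9 14 (array([0.404, 0.1  , 0.415]), 'head', 17.0, 'tilt', 81.7, 'xz', np.float64(0.93), array([ 0.1 , -0.54,  2.57,  2.57,  0.36, -1.42])) (array([0.388, 0.144, 0.286]), 'head', 17.0, 'tilt', 53.1, 'xz', np.float64(0.75), array([ 0.29, -0.35,  2.57,  2.16,  0.  , -0.96]))
   then 5.207560413746624 (0.3, 0.05, 0.4) 10 (array([ 0.188, -0.169,  0.344]), 'head', 15.9, 'tilt', 38.9, 'xz', np.float64(0.59), array([-1.29, -0.69,  2.56,  0.7 ,  1.34, -0.55]))
17.737509479705167 (0.4, 0.2, 0.4) 0.9 14 (array([0.447, 0.134, 0.408]), 'head', 17.7, 'tilt', 81.7, 'xz', np.float64(0.93), array([ 0.2 , -0.38,  2.49,  2.86,  0.41, -1.68])) (array([0.388, 0.156, 0.277]), 'head', 19.6, 'tilt', 52.8, 'xz', np.float64(0.75), array([ 0.31, -0.32,  2.57,  2.45,  0.04, -1.24]))
   then 6.314211346050116 (0.3, 0.05, 0.4) 10 (array([ 0.185, -0.134,  0.366]), 'head', 18.2, 'tilt', 38.1, 'xz', np.float64(0.58), array([-1.25, -0.81,  2.56,  0.67,  1.43, -0.46]))
real	4m33.147s
user	15m6.534s
sys	0m0.278s
```

```bash
cat > g1.py <<'E'
from greedy import *
q=np.array(get_q()) if 0 else np.array(D[5][0])
p,M=fk(q,P); sh=(M.T@(np.array([.3,.05,.4])-p)/.6).round(2); print(sh)
q=call(q,sh,.9,8,.47); print(desc(q))
q,s=greedy(q,14)
for x in s: print([float(v) for v in x])
print(desc(q))
E
python3 g1.py
```

```text
[ 0.72 -0.02 -0.56]
(array([0.379, 0.014, 0.44 ]), 'head', 17.6, 'tilt', 80.5, 'xz', np.float64(0.92), array([-0.29, -0.67,  2.57,  1.76,  0.6 , -0.7 ]))
[-0.5, -0.8, -0.4]
[-0.7, -0.5, -0.5]
[-0.7, -0.5, -0.5]
[-0.5, -0.8, -0.3]
[-0.7, -0.5, -0.4]
[-0.6, -0.8, -0.2]
[-0.8, -0.6, -0.3]
[-0.8, -0.6, -0.3]
[-0.9, -0.5, 0.0]
[-0.8, -0.6, -0.2]
[-0.9, -0.5, 0.1]
[-0.8, -0.6, -0.1]
[-0.9, -0.5, 0.2]
[-0.8, -0.5, 0.3]
(array([0.289, 0.074, 0.39 ]), 'head', 27.0, 'tilt', 48.3, 'xz', np.float64(0.71), array([-0.06, -0.86,  2.57,  0.59,  0.75,  0.45]))
```

```bash

python3 -m jog '[[0.72,-0.02,-0.56,0.9,1],[0.72,-0.02,-0.56,0.9,1],[0.72,-0.02,-0.56,0.9,1],[0.72,-0.02,-0.56,0.9,1],[0.72,-0.02,-0.56,0.9,1],[0.72,-0.02,-0.56,0.9,1],[0.72,-0.02,-0.56,0.9,1],[0.72,-0.02,-0.56,0.9,1]]' | grep tcp
python3 -c "
from sim import *
from plant import get_state
s=get_state(); print(s['clock'],desc(np.array(s['qpos'])))"
python3 -m jog '[[-0.5,-0.8,-0.4,0,1]]' >/dev/null
python3 -m jog '[[-0.7,-0.5,-0.5,0,1]]' >/dev/null
python3 -m jog '[[-0.7,-0.5,-0.5,0,1]]' >/dev/null
python3 -m jog '[[-0.5,-0.8,-0.3,0,1]]' >/dev/null
python3 -m jog '[[-0.7,-0.5,-0.4,0,1]]' >/dev/null
python3 -m jog '[[-0.6,-0.8,-0.2,0,1]]' >/dev/null
python3 -m jog '[[-0.8,-0.6,-0.3,0,1]]' 
python3 -c "
from sim import *
from plant import get_state
s=get_state(); print(s['clock'],desc(np.array(s['qpos'])))"
```

```text
tcp_pos: [0.3765, 0.0066, 0.4412]
13.7 (array([0.376, 0.007, 0.441]), 'head', 17.7, 'tilt', 80.4, 'xz', np.float64(0.92), array([-0.33, -0.68,  2.57,  1.73,  0.63, -0.69]))
clock: 14.58
tcp_pos: [0.294, 0.0005, 0.4382]
ee_rot: [0.782, 0.318, 0.535, -0.025]
contact_force: [0.1, -0.0, -0.8]
grip_width: 0.0002
grasp_force: 0.0
14.575 (array([0.294, 0.001, 0.438]), 'head', 24.8, 'tilt', 64.7, 'xz', np.float64(0.85), array([-0.56, -0.9 ,  2.57,  1.11,  1.01, -0.17]))
```

```bash
cat > g2.py <<'E'
from greedy import *
from plant import get_state
import sys
q=np.array(get_state()['qpos'])
def show(x):
    p,M=fk(q,P); print(round(x[0],1),"shift",(M.T@(np.array(x[1])-p)/.6).round(2),[[float(v) for v in s] for s in x[3]],x[4],x[5])
p=tuple(fk(q,P)[0])
if __name__=="__main__":
    As=[p,(p[0]+.05,p[1]+.1,p[2]),(p[0]+.05,p[1]+.2,p[2]),(.35,.0,.42),(.35,-.1,.42),(.3,.2,.4),(.3,.05,.4),(.35,.1,.37)]
    with Pool() as pl: r=pl.map(job,[(q,A,0) for A in As])
    r=sorted([x for x in r if len(x)>1],key=lambda x:x[0])
    for x in r[:2]: show(x)
E
time python3 g2.py
```

```text
1.9 shift [ 0.1  -0.28  0.16] [[-0.9, -0.3, -0.4], [-1.0, -0.1, -0.1], [-1.0, -0.1, -0.1], [-0.9, -0.3, -0.3], [-1.0, -0.1, 0.0], [-1.0, -0.1, 0.1], [-0.9, -0.3, -0.1], [-1.0, -0.1, 0.2], [-1.0, -0.3, -0.1], [-1.0, -0.1, 0.2], [-0.8, 0.6, 0.2], [-0.6, 0.8, -0.2], [-0.6, 0.8, -0.2], [-0.6, 0.8, -0.1]] (array([0.305, 0.195, 0.405]), 'head', 25.5, 'tilt', 64.3, 'xz', np.float64(0.85), array([ 0.54, -0.72,  2.57, -0.46,  0.2 ,  1.73])) (array([0.28 , 0.013, 0.368]), 'head', 10.9, 'tilt', 37.6, 'xz', np.float64(0.54), array([-0.19, -0.85,  2.57,  0.31,  0.83,  0.57]))
10.9 shift [-0.01 -0.08  0.07] [[-0.6, -0.8, -0.1], [-0.9, -0.5, 0.1], [-0.6, -0.8, -0.0], [-0.8, -0.6, -0.1], [-0.8, -0.5, 0.2], [-0.8, -0.5, 0.2], [-0.8, 0.6, -0.0], [-0.6, -0.8, 0.1], [-0.6, 0.8, 0.3], [-0.6, -0.8, 0.2], [-0.8, 0.6, 0.1], [-0.8, 0.4, -0.5], [-0.8, 0.4, -0.5], [-0.8, 0.1, -0.6]] (array([0.318, 0.048, 0.426]), 'head', 25.3, 'tilt', 63.4, 'xz', np.float64(0.84), array([-0.24, -0.84,  2.57,  1.03,  0.72, -0.02])) (array([ 0.246, -0.085,  0.354]), 'head', 25.4, 'tilt', 39.1, 'xz', np.float64(0.6), array([-0.86, -0.76,  2.57,  0.7 ,  1.22, -0.26]))
real	0m52.329s
user	3m5.676s
sys	0m0.081s
```

```bash

python3 -m jog '[[0.1,-0.28,0.16,0,1],[0.1,-0.28,0.16,0,1],[0.1,-0.28,0.16,0,1],[0.1,-0.28,0.16,0,1],[0.1,-0.28,0.16,0,1],[0.1,-0.28,0.16,0,1],[0.1,-0.28,0.16,0,1],[0.1,-0.28,0.16,0,1]]' | grep tcp
python3 -m jog '[[-0.9,-0.3,-0.4,0,1]]' >/dev/null
python3 -m jog '[[-1.0,-0.1,-0.1,0,1]]' >/dev/null
python3 -m jog '[[-1.0,-0.1,-0.1,0,1]]' >/dev/null
python3 -m jog '[[-0.9,-0.3,-0.3,0,1]]' >/dev/null
python3 -m jog '[[-1.0,-0.1,0,0,1]]' >/dev/null
python3 -m jog '[[-1.0,-0.1,0.1,0,1]]' >/dev/null
python3 -m jog '[[-0.9,-0.3,-0.1,0,1]]' >/dev/null
python3 -m jog '[[-1.0,-0.1,0.2,0,1]]' >/dev/null
python3 -c "
from sim import *
from plant import get_state
s=get_state(); print(s['clock'],desc(np.array(s['qpos'])))"
```

```text
tcp_pos: [0.3061, 0.1881, 0.4027]
16.575 (array([0.235, 0.18 , 0.372]), 'head', 16.7, 'tilt', 44.3, 'xz', np.float64(0.64), array([ 0.75, -0.81,  2.57, -0.49,  0.72,  1.87]))
```

```bash

python3 -m jog '[[-1.0,-0.3,-0.1,0,1]]' >/dev/null
python3 -m jog '[[-1.0,-0.1,0.2,0,1]]' >/dev/null
python3 -m jog '[[-0.8,0.6,0.2,0,1]]' >/dev/null
python3 -m jog '[[-0.6,0.8,-0.2,0,1]]' >/dev/null
python3 -m jog '[[-0.6,0.8,-0.2,0,1]]' 
python3 - <<'E'
from h import *
from sim import desc
s=get_state(); print(s['clock'],desc(np.array(s['qpos'])))
import json
C={}
for n in ["scene","top"]:
    c=camera(n); cv2.imwrite(f"pics/{n}1.png",c["color"][:,:,::-1]); C[n]=c
    for q in ("jig","pull_ring"): print(n,q,[(round(r["conf"],2),np.round(r["position"],1)) for r in spot_point(n,q)[:2]])
    r=silhouettes(n,"pull_ring"); print(r and r[0]["box"])
x=C["scene"]["color"][150:330,240:440,::-1]; cv2.imwrite("pics/z1.png",cv2.resize(x,None,fx=4,fy=4,interpolation=cv2.INTER_CUBIC)[:600])
E
```

```text
clock: 17.2
tcp_pos: [0.2396, 0.0889, 0.3776]
ee_rot: [0.895, 0.32, 0.307, 0.041]
contact_force: [0.4, -0.8, 0.5]
grip_width: 0.0001
grasp_force: 0.0
17.2 (array([0.239, 0.089, 0.378]), 'head', 12.0, 'tilt', 36.1, 'xz', np.float64(0.52), array([ 0.29, -0.94,  2.57, -0.06,  0.88,  1.2 ]))
scene jig [(0.91, array([309.7, 296.2]))]
scene pull_ring [(0.67, array([358.4, 233.6]))]
[350.5, 219.0, 17.6, 31.3]
top jig [(0.79, array([280.6, 195.7]))]
top pull_ring [(0.67, array([272.8, 265.7]))]
[257.0, 263.5, 30.2, 5.4]
```

View pics/z1.png

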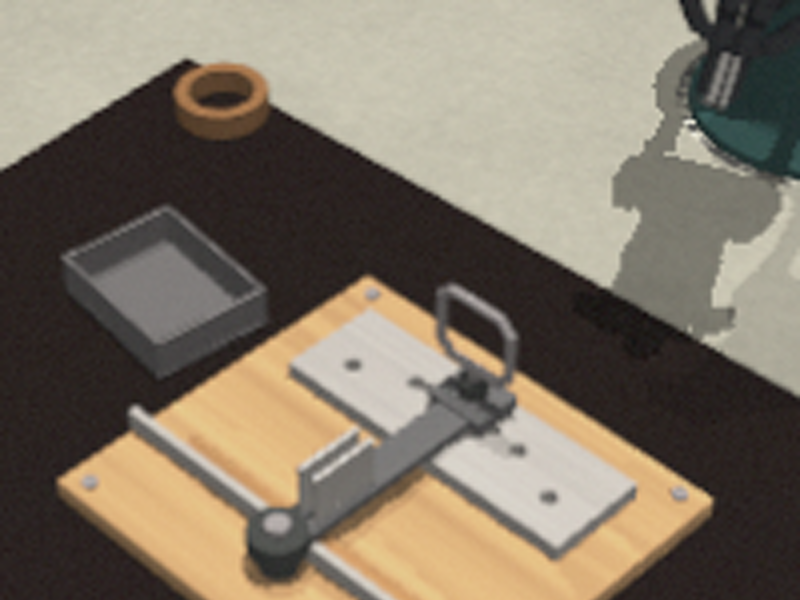

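```bash
cat > mv.py <<'E'
from h import *
from sim import fk,P,call,desc
def st():
    s=get_state(); q=np.array(s["qpos"]); M=R.from_quat(s["ee_rot"]).as_matrix(); p=np.array(s["tcp_pos"]); return s,q,M,p,p+.1734*M[:,2]
def goto(tip,spin=0,n=8):
    s,q,M,p,t=st(); v=np.array(tip)-t; sh=M.T@v/.6
    print("t",s["clock"],"tip",t.round(4),"F",np.round(s["contact_force"],1),"dist",np.linalg.norm(v).round(4),"rows",sh.round(3)); q2=call(q,sh.round(3),spin,n,.47); print("  sim",desc(q2),"tip",(fk(q2,P)[0]+.1734*fk(q2,P)[1][:,2]).round(4))
E
python3 - <<'E'
from mv import *
print(tcp_to_tips)
s,q,M,p,t=st(); print(M.round(3)); f=np.degrees(np.arctan2(-M[2,1],-M[2,0])) ; print("spin for y horiz: solve y' = y cos - x sin ->",np.arctan2(M[2,1],M[2,0])/(np.pi/2))
T={}
ring=tri([ray(camera("scene"),[358.5,233.5]),ray(camera("top"),[273.3,265.4])]); print("ring",ring.round(4))
sp=np.arctan2(M[2,1],M[2,0])/(np.pi/2)
goto([.466,.040,.12],round(sp,2))
E
```

```text
0.1734
[[ 0.607  0.55   0.574]
 [ 0.6   -0.791  0.123]
 [ 0.522  0.27  -0.809]]
spin for y horiz: solve y' = y cos - x sin -> 0.3038543961088775
ring [0.5066 0.0462 0.1031]
t 17.7 tip [0.3384 0.1121 0.2367] F [-0.5  0.4  1.1] dist 0.1874 rows [-0.045  0.159  0.265]
  sim (array([0.369, 0.019, 0.262]), 'head', 12.2, 'tilt', 35.8, 'xz', np.float64(0.59), array([-0.1 , -0.4 ,  2.57,  0.47,  0.41,  0.87])) tip [0.4678 0.04   0.1211]
```

```bash

python3 -m jog '[[-0.045,0.159,0.265,0.3,1],[-0.045,0.159,0.265,0.3,1],[-0.045,0.159,0.265,0.3,1],[-0.045,0.159,0.265,0.3,1],[-0.045,0.159,0.265,0.3,1]]' | grep -E "tcp|force"
python3 - <<'E'
from mv import *
goto([.473,.040,.0925],0,4)
s,q,M,p,t=st()
print(M.round(3))
a=camera("scene"); print("proj tip",proj(a,t).round(1))
x=a["color"][180:280,300:430,::-1]; x=cv2.resize(x,None,fx=6,fy=6,interpolation=cv2.INTER_CUBIC)
for P3,col in ((t,(0,0,255)),(np.array([.5066,.0462,.103]),(0,255,0))):
    u=(proj(a,P3)-[300,180])*6; cv2.circle(x,tuple(int(v) for v in u),4,col,-1)
cv2.imwrite("pics/z2.png",x)
E
```

```text
tcp_pos: [0.3685, 0.0178, 0.2612]
contact_force: [-0.0, 1.2, -0.2]
grasp_force: 0.0
t 18.325 tip [0.4677 0.039  0.1206] F [-0.   1.2 -0.2] dist 0.0286 rows [-0.02   0.     0.043]
  sim (array([0.38 , 0.019, 0.237]), 'head', 12.2, 'tilt', 35.5, 'xz', np.float64(0.58), array([-0.1 , -0.31,  2.57,  0.57,  0.33,  0.77])) tip [0.4785 0.0401 0.0953]
[[ 0.792  0.213  0.572]
 [ 0.175 -0.977  0.122]
 [ 0.585  0.003 -0.811]]
proj tip [365.8 220.7]
```

View pics/z2.png

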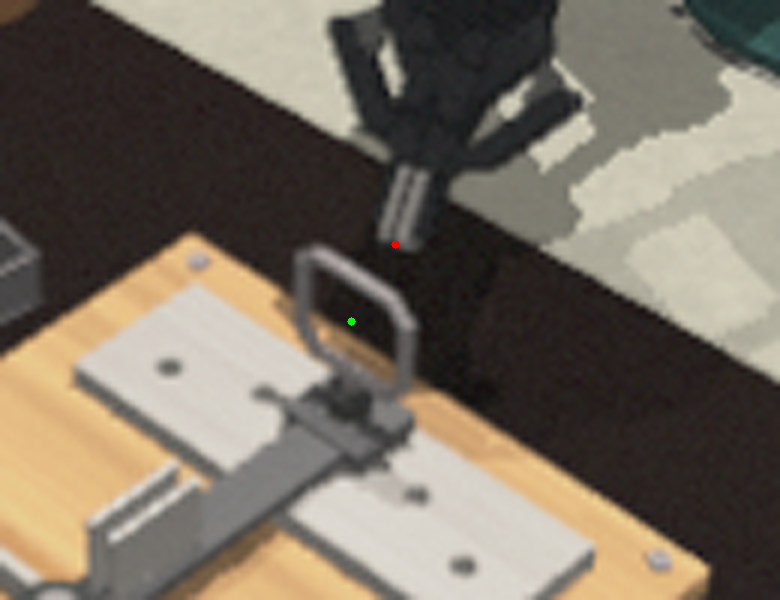

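```bash

python3 -m jog '[[-0.02,0,0.043,0,1],[-0.02,0,0.043,0,1],[-0.02,0,0.043,0,1]]' | grep -E "tcp|force"
python3 - <<'E'
from mv import *
goto([.5125,.0465,.0925],0,4)
E
```

```text
tcp_pos: [0.3801, 0.0184, 0.2388]
contact_force: [0.2, 0.2, 0.8]
grasp_force: 0.0
t 18.75 tip [0.4794 0.0394 0.0982] F [0.2 0.2 0.8] dist 0.0344 rows [0.04  0.    0.041]
  sim (array([0.413, 0.026, 0.233]), 'head', 12.0, 'tilt', 35.8, 'xz', np.float64(0.59), array([-0.07, -0.22,  2.51,  0.6 ,  0.28,  0.75])) tip [0.5122 0.0467 0.0925]
```

```bash

python3 -m jog '[[0.004,0,0.014,0,1],[0.02,0,0.025,0,1],[0.03,0,0.033,0,1],[0.04,0,0.041,0,1],[0.04,0,0.041,0,1]]' | grep -E "tcp|force"
python3 - <<'E'
from mv import *
goto([.5125,.0465,.0925],0,4)
s,q,M,p,t=st()
a=camera("scene")
x=a["color"][180:280,300:430,::-1]; x=cv2.resize(x,None,fx=6,fy=6,interpolation=cv2.INTER_CUBIC)
cv2.imwrite("pics/z3.png",x)
E
```

```text
tcp_pos: [0.4139, 0.0248, 0.2305]
contact_force: [0.0, 0.5, -0.5]
grasp_force: 0.0
t 19.375 tip [0.5126 0.0457 0.0895] F [ 0.   0.5 -0.5] dist 0.0031 rows [ 0.003 -0.001 -0.004]
  sim (array([0.414, 0.025, 0.234]), 'head', 12.0, 'tilt', 35.6, 'xz', np.float64(0.58), array([-0.07, -0.21,  2.51,  0.59,  0.29,  0.77])) tip [0.5123 0.0464 0.0928]
```

View pics/z3.png

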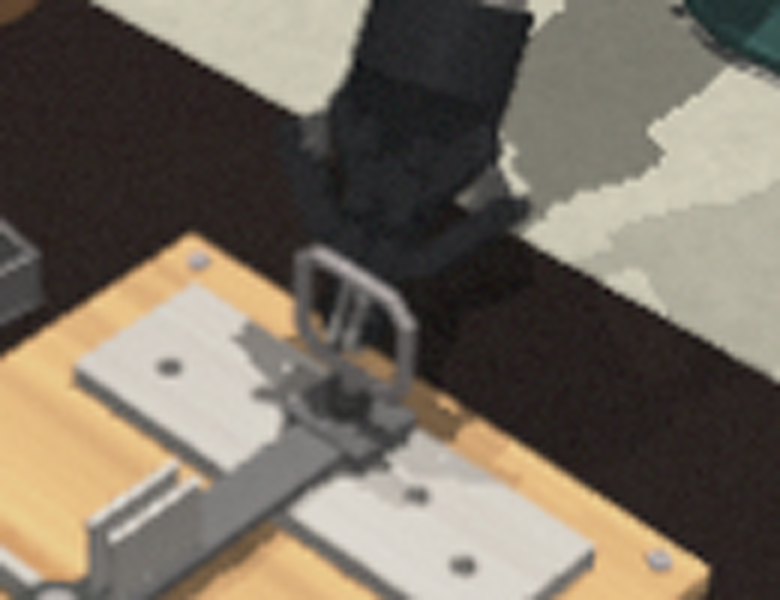

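```bash

python3 -m jog '[[0.004,0,-0.006,0,1],[0.007,0,-0.01,0,1],[0.01,0,-0.0135,0,1],[0.01,0,-0.0135,0,1]]' | grep -E "tcp|force"
python3 -m jog '[[0.002,0,-0.003,0,1],[0.004,0,-0.005,0,1],[0.004,0,-0.005,0,1]]' | grep -E "tcp|force"
```

```text
tcp_pos: [0.4129, 0.0248, 0.2405]
contact_force: [-1.0, -1.5, -1.9]
grasp_force: 0.7
tcp_pos: [0.4123, 0.025, 0.2431]
contact_force: [-2.3, 0.1, -6.0]
grasp_force: 2.9
```

```bash

python3 -m jog '[[0.006,0,-0.006,0,1],[0.01,0,-0.012,0,1],[0.015,0,-0.018,0,1],[0.02,0.001,-0.022,0,1],[0.02,0.001,-0.022,0,1],[0.02,0.001,-0.022,0,1]]' | grep -E "tcp|force"
python3 - <<'E'
from mv import *
s,q,M,p,t=st(); print(s["clock"],t.round(4),desc(q))
a=camera("scene")
r=spot_point("scene","pull_ring")
for x in r[:2]: print(x["conf"],np.round(x["position"],1))
for h in (0,.012,.018,.024): print(h,proj(a,np.array([.5066,.0462,.1031+h])).round(1))
b=camera("top"); print([(x["conf"],np.round(x["position"],1)) for x in spot_point("top","pull_ring")[:2]])
E
```

```text
tcp_pos: [0.4132, 0.0252, 0.2595]
contact_force: [-8.3, 0.2, -9.6]
grasp_force: 5.5
21.05 [0.5107 0.0464 0.1177] (array([0.413, 0.025, 0.26 ]), 'head', 12.3, 'tilt', 35.1, 'xz', np.float64(0.58), array([-0.07, -0.27,  2.49,  0.47,  0.36,  0.9 ]))
0.58 [358.8 228.7]
0.28 [323.5 288.6]
0 [358.6 233.5]
0.012 [358.8 230.3]
0.018 [358.8 228.6]
0.024 [358.9 227. ]
[(0.45, array([273.4, 263. ]))]
```

```bash
python3 - <<'E'
from mv import *
a=camera("scene");b=camera("top")
o=[(x,) for x in ()]
ja=spot_point("scene","jig")[0]["position"];jb=spot_point("top","jig")[0]["position"]
print(np.round(ja,1),np.round(jb,1))
for u in (ja,[309.5,297]): print(atz(a,u,0).round(4))
for u in (jb,[280.3,194.7]): print(atz(b,u,0).round(4))
# holes: dark spots on the plate in both pictures (z=.032), from the starting top picture
print("pivot cap px top (278,192) at z .06:",atz(b,[278,192],.06).round(4))
print("scene pivot cap (310,283) z .06:",atz(a,[309.5,281],.06).round(4))
print("holes top",[atz(b,u,.032).round(4) for u in ([239.5,255],[312,257.5])])
g=cv2.cvtColor(cv2.imread("pics/top0.png"),cv2.COLOR_BGR2GRAY); print(g[250:264,306:320]); print(g[248:262,233:247])
E
```

```text
[308.9 294.7] [281.7 196.7]
[0.6966 0.034  0.    ]
[0.7015 0.041  0.    ]
[0.7015 0.029  0.    ]
[0.7071 0.0328 0.    ]
pivot cap px top (278,192) at z .06: [0.7016 0.0358 0.06  ]
scene pivot cap (310,283) z .06: [0.698  0.0403 0.06  ]
holes top [array([0.5403, 0.1398, 0.032 ]), array([ 0.5312, -0.0509,  0.032 ])]
[[210 211 210 211 211 212 211 210 211 209 211 211 211 210]
 [211 211 211 210 211 210 211 210 211 211 210 210 210 210]
 [211 210 210 210 211 212 211 211 211 210 210 210 211 211]
 [211 211 211 211 211 210 210 210 210 211 210 211 211 211]
 [211 212 211 210 207 203 201 207 209 211 211 210 210 210]
 [211 212 211 206 188 171 173 186 203 212 212 211 211 211]
 [212 211 209 191 154 136 144 155 184 207 211 210 211 211]
 [212 210 206 187 156 152 150 148 172 206 211 210 211 212]
 [213 211 206 189 164 159 155 149 172 205 211 211 211 210]
 [211 211 210 197 171 161 161 162 186 207 211 212 211 211]
 [211 212 212 209 196 182 179 191 205 212 211 212 210 211]
 [211 212 211 211 209 206 205 208 212 212 212 211 210 211]
 [212 211 212 211 212 212 211 212 211 211 211 210 211 211]
 [210 211 211 212
[... 169 characters left out ...]
7 206 205 205 205 204 205 203 203 202 201 202 202]
 [207 206 207 206 206 206 203 203 204 203 202 203 202 202]
 [209 208 207 208 205 196 187 188 196 203 204 204 202 201]
 [208 208 207 207 195 163 143 153 174 195 204 204 202 203]
 [207 209 208 202 173 125 126 151 167 187 201 204 203 204]
 [209 208 208 198 155 116 145 163 170 185 202 203 204 204]
 [209 210 208 203 174 133 148 166 175 194 203 204 204 204]
 [209 209 208 208 197 168 158 174 189 202 205 206 204 205]
 [209 210 208 209 207 199 191 195 202 207 206 205 204 203]
 [210 210 209 209 210 209 205 207 207 207 206 206 205 205]
 [209 209 209 209 208 208 208 208 208 206 207 207 204 204]
 [209 209 209 210 208 208 208 209 207 207 205 206 205 205]]
```

```bash

python3 -m jog '[[-0.0015,0.01,-0.001,0,1],[-0.003,0.02,-0.002,0,1],[-0.004,0.03,-0.003,0,1],[-0.005,0.04,-0.004,0,1],[-0.0065,0.05,-0.005,0,1],[-0.008,0.06,-0.0055,0,1],[-0.0085,0.066,-0.006,0,1],[-0.0085,0.066,-0.006,0,1]]' | grep -E "tcp|force"
python3 - <<'E'
from mv import *
s,q,M,p,t=st(); print(s["clock"],t.round(4),desc(q))
a=camera("scene");b=camera("top")
ra=spot_point("scene","pull_ring");rb=spot_point("top","pull_ring")
for r in (ra,rb): print([(x["conf"],np.round(x["position"],1)) for x in r[:2]])
if ra and rb: print(tri([ray(a,ra[0]["position"]),ray(b,rb[0]["position"])]).round(4))
x=a["color"][180:280,300:430,::-1]; x=cv2.resize(x,None,fx=6,fy=6,interpolation=cv2.INTER_CUBIC)
cv2.imwrite("pics/z4.png",x)
E
```

```text
tcp_pos: [0.4162, -0.0153, 0.2602]
contact_force: [-5.7, -1.9, -8.0]
grasp_force: 5.0
22.45 [0.5142 0.0057 0.1187] (array([ 0.416, -0.015,  0.26 ]), 'head', 12.1, 'tilt', 35.3, 'xz', np.float64(0.58), array([-0.19, -0.26,  2.48,  0.61,  0.41,  0.67]))
[(0.55, array([348.8, 220.4]))]
[(0.58, array([290.3, 266.2]))]
[0.5017 0.0044 0.1237]
```

View pics/z4.png

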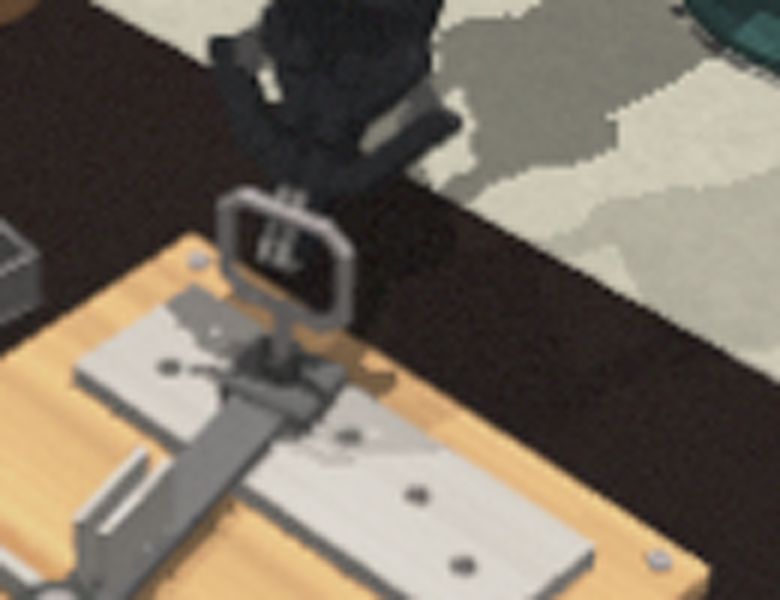

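```bash
python3 - <<'E'
from mv import *
a=camera("scene");b=camera("top")
for th in (.12,.15,.18,.21,.24,.262):
    f=-.0477+th; P3=np.array([.6964-.19*np.cos(f),.0371-.19*np.sin(f),.1211]); print(th,P3.round(4),proj(a,P3).round(1),proj(b,P3).round(1))
E
```

```text
0.12 [0.5069 0.0234 0.1211] [352.4 225. ] [282.2 264.5]
0.15 [0.5074 0.0177 0.1211] [350.7 224.2] [284.6 264.3]
0.18 [0.5081 0.012  0.1211] [349.  223.4] [286.9 264. ]
0.21 [0.5089 0.0064 0.1211] [347.3 222.7] [289.2 263.6]
0.24 [0.5099 0.0008 0.1211] [345.5 222. ] [291.4 263.2]
0.262 [ 0.5107 -0.0033  0.1211] [344.2 221.5] [293.1 262.8]
```

```bash

python3 -m jog '[[-0.006,0,0.005,0,1],[-0.012,-0.001,0.011,0,1],[-0.018,-0.0015,0.017,0,1],[-0.025,-0.0015,0.0233,0,1],[-0.025,-0.0015,0.0233,0,1]]' | grep -E "tcp|force"
python3 - <<'E'
from mv import *
s,q,M,p,t=st(); print(s["clock"],t.round(4),M.round(3).tolist())
a=camera("scene");b=camera("top")
ra=spot_point("scene","pull_ring");rb=spot_point("top","pull_ring")
for r in (ra,rb): print([(x["conf"],np.round(x["position"],1)) for x in r[:2]])
for th in (.15,.18,.21,.24,.262):
  for h in (0,.012):
    f=-.0477+th; P3=np.array([.6964-.19*np.cos(f),.0371-.19*np.sin(f),.1031+h]); print(th,h,proj(a,P3).round(1),proj(b,P3).round(1))
E
```

```text
tcp_pos: [0.4145, -0.0155, 0.2428]
contact_force: [0.4, 0.7, -0.1]
grasp_force: 0.0
23.375 [0.5135 0.0053 0.102 ] [[0.794, 0.21, 0.571], [0.173, -0.978, 0.12], [0.583, 0.003, -0.812]]
[(0.73, array([347.6, 224.9]))]
[(0.74, array([376.4, 248.1])), (0.53, array([287. , 262.5]))]
0.15 0 [350.6 229.1] [284.9 264.9]
0.15 0.012 [350.7 225.8] [284.7 264.5]
0.18 0 [348.9 228.3] [287.1 264.6]
0.18 0.012 [349. 225.] [287.  264.2]
0.21 0 [347.2 227.5] [289.4 264.2]
0.21 0.012 [347.2 224.3] [289.2 263.8]
0.24 0 [345.4 226.8] [291.6 263.8]
0.24 0.012 [345.5 223.6] [291.5 263.4]
0.262 0 [344.1 226.3] [293.3 263.4]
0.262 0.012 [344.2 223.1] [293.2 263. ]
```

```bash

python3 -m jog '[[-0.008,0,0.0015,0,1],[-0.008,0.006,0.0015,0,1],[-0.008,0.012,0.0015,0,1],[-0.008,0.018,0.0015,0,1],[-0.008,0.018,0.0015,0,1]]' | grep -E "tcp|force"
python3 -m jog '[[0,0.003,0,0,1],[0,0.006,0,0,1],[0,0.006,0,0,1]]' | grep -E "tcp|contact"
python3 -m jog '[[0,0.003,0,0,1],[0,0.006,0,0,1],[0,0.006,0,0,1]]' | grep -E "tcp|contact"
```

```text
tcp_pos: [0.413, -0.027, 0.2388]
contact_force: [-0.4, -0.0, 0.8]
grasp_force: 0.0
tcp_pos: [0.4134, -0.03, 0.2386]
contact_force: [-0.6, 2.4, 0.6]
tcp_pos: [0.4144, -0.0338, 0.2387]
contact_force: [0.0, 0.1, -0.0]
```

```bash

python3 -m jog '[[0,0.003,0,0,1],[0,0.006,0,0,1],[0,0.006,0,0,1]]' | grep -E "tcp|contact"
python3 -m jog '[[0,0.003,0,0,1],[0,0.006,0,0,1],[0,0.006,0,0,1]]' | grep -E "tcp|contact"
python3 - <<'E'
from mv import *
s,q,M,p,t=st(); print(s["clock"],t.round(4))
a=camera("scene");b=camera("top")
ra=spot_point("scene","pull_ring");rb=spot_point("top","pull_ring")
for r in (ra,rb): print([(x["conf"],np.round(x["position"],1)) for x in r[:2]])
E
```

```text
tcp_pos: [0.4152, -0.0375, 0.2388]
contact_force: [0.4, 0.6, -0.5]
tcp_pos: [0.4158, -0.0407, 0.2387]
contact_force: [-0.6, 0.6, 0.2]
25.7 [ 0.5145 -0.0198  0.0976]
[(0.52, array([348.7, 224.1]))]
[(0.62, array([293.7, 262.3]))]
```

```bash
python3 - <<'E'
from mv import *
a=camera("scene")
x=a["color"][180:280,300:430,::-1]; x=cv2.resize(x,None,fx=6,fy=6,interpolation=cv2.INTER_CUBIC)
cv2.imwrite("pics/z5.png",x)
E
```

```text
(no output)
```

View pics/z5.png

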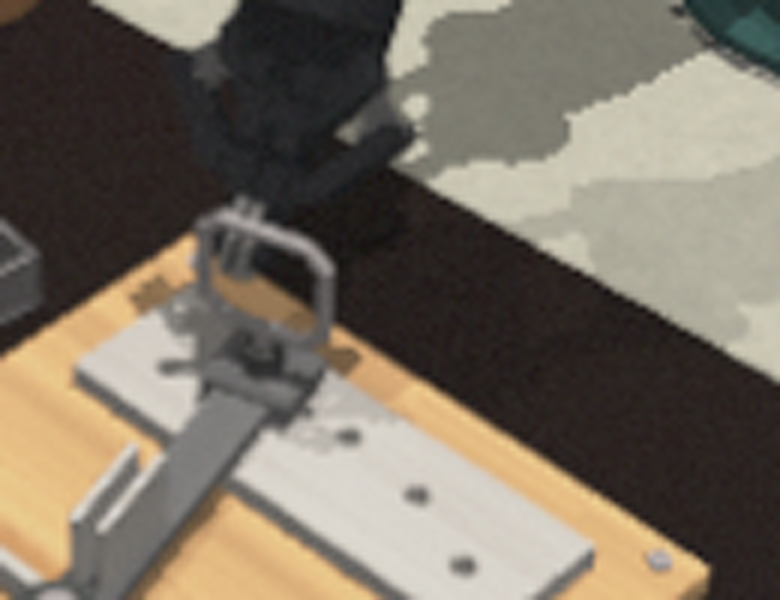

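The arm has swung one hole and the ring is back at its home height, matching the predicted hole position. Next I'll withdraw.

```bash

python3 -m jog '[[0,-0.006,0,0,1],[-0.01,-0.01,-0.007,0,1],[-0.02,-0.01,-0.0145,0,1],[-0.03,-0.01,-0.0215,0,1],[-0.041,-0.01,-0.029,0,1],[-0.05,-0.01,-0.036,0,1],[-0.05,-0.01,-0.036,0,1]]' | grep -E "tcp|contact"
python3 - <<'E'
from mv import *
s,q,M,p,t=st(); print(s["clock"],t.round(4),desc(q))
E
```

```text
tcp_pos: [0.3779, -0.0428, 0.2387]
contact_force: [-0.3, -0.2, -0.5]
26.825 [ 0.4766 -0.0219  0.0977] (array([ 0.378, -0.043,  0.239]), 'head', 11.9, 'tilt', 35.6, 'xz', np.float64(0.58), array([-0.31, -0.3 ,  2.56,  0.75,  0.44,  0.43]))
```

Clear of the ring. I'll raise the tool about 80 mm and check.

```bash

python3 -m jog '[[0.02,0,-0.027,0,1],[0.04,0,-0.054,0,1],[0.06,0,-0.08,0,1],[0.08,0,-0.108,0,1],[0.08,0,-0.108,0,1]]' | grep -E "tcp|contact"
python3 - <<'E'
from mv import *
s,q,M,p,t=st(); print(s["clock"],t.round(4))
a=camera("scene");b=camera("top")
ra=spot_point("scene","pull_ring");rb=spot_point("top","pull_ring")
for r in (ra,rb): print([(x["conf"],np.round(x["position"],1)) for x in r[:2]])
print(tri([ray(a,ra[0]["position"]),ray(b,rb[0]["position"])]).round(4))
for n,c in (("scene",a),("top",b)):
  for k,z in (("tray_center",.0175),("jar_center",.045),("tape_center",.012),("strip_center",.023)):
    r=spot_point(n,k); print(k,r and atz(c,r[0]["position"],z).round(3))
x=a["color"][180:280,300:430,::-1]; x=cv2.resize(x,None,fx=6,fy=6,interpolation=cv2.INTER_CUBIC)
cv2.imwrite("pics/z6.png",x)
E
```

```text
tcp_pos: [0.3807, -0.0425, 0.3216]
contact_force: [-0.4, 0.3, 0.6]
27.45 [ 0.48   -0.0218  0.181 ]
[(0.57, array([346.2, 222.5]))]
[(0.61, array([293.3, 261.2]))]
[ 5.121e-01 -5.000e-04  1.201e-01]
tray_center [ 0.551 -0.222  0.018]
jar_center [0.625 0.347 0.045]
tape_center [ 0.331 -0.377  0.012]
strip_center [0.673 0.065 0.023]
tray_center [ 0.554 -0.218  0.018]
jar_center [0.63  0.342 0.045]
tape_center [ 0.343 -0.375  0.012]
strip_center [0.667 0.069 0.023]
```

View pics/z6.png

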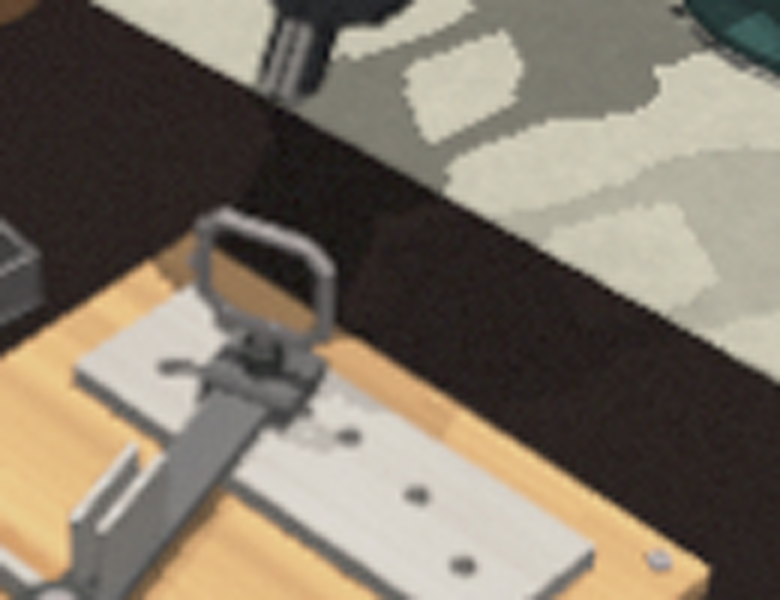

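```bash
python3 - <<'E'
from mv import *
a=camera("scene"); r=silhouettes("scene","pull_ring"); print([(x["conf"],np.round(x["box"],1)) for x in r[:2]])
def box(th,h):
    f=-.0477+th; ax=np.array([np.cos(f),np.sin(f)]); l=np.array([-ax[1],ax[0]]); c=np.array([.6964,.0371])-.19*ax; pts=[]
    for y,z in [(s*y,z) for s in(-1,1) for y,z in ((.036,.019),(.036,-.019),(.024,.033),(.024,-.033))]:
        pts+= [proj(a,np.r_[c+l*y+ax*d,.1031+h+z]) for d in (-.004,.004)]
    p=np.array(pts); return np.r_[p.min(0),p.max(0)-p.min(0)].round(1)
print("start th0",box(0,0),"measured [350.5 219 17.6 31.3]")
for th in (.24,.262,.28):
  for h in (0,.012): print(th,h,box(th,h))
E
```

```text
[(0.72, array([407.2, 311.2,  25.8,  39.8])), (0.63, array([333. , 214. ,  25. ,  26.6]))]
start th0 [348.1 219.8  21.5  27.3] measured [350.5 219 17.6 31.3]
0.24 0 [333.6 214.2  23.9  25.2]
0.24 0.012 [333.6 210.8  24.1  25.3]
0.262 0 [332.2 213.8  24.1  24.9]
0.262 0.012 [332.2 210.5  24.2  25.1]
0.28 0 [331.1 213.5  24.3  24.8]
0.28 0.012 [331.  210.1  24.4  24.9]
```

The ring's box matches the pin at home height (top at 214, against about 210.5 if it were resting on the plate) and an arm angle of about 0.26. Handing in.

```bash
python3 -c "
from plant import hand_in; print(hand_in())"
```

```text
the job is handed in; nothing more can be done
None
```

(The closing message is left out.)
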